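# Feel for the rotor's heavy side and hold it at the bottom

### The job

The disc rotor has just been laid in its bench stand: first shut the hinged keeper strap down over its shaft. Then turn the rotor by its pegs and feel which side is heavy (one side of the disc hides extra weight; the stiff bearings let it stay wherever it is left), turn it until the heavy side is straight down, within about 20 degrees, and finish with the gripper still holding the rotor by a peg. Leave the spirit level, tape measure, bolt and screwdriver alone.

Things in the scene. Friction and masses are not known exactly. Their poses are not given: they have to be found in the camera images.
- axle (a point): Point on the rotor's turning axis, mid-disc, 110 mm above the table, fixed to the stand; x axis along the level shaft, z up. Dark steel disc 140 mm across, 20 mm thick. Five bright steel pegs, 72 degrees apart, stick out of its near (-x) face 55 mm from the axis: 12 mm thick, from x = -10 to x = -45 mm, parallel to the shaft. Those near the top can be pinched from above across y.
- rotor (a joint): Rotor angle about x of axle (rad, right-handed: growing, the disc's top goes towards -y). At 0 one peg is straight on top; the pegs tell nothing of the heavy side, which differs each run (over 0.45 rad from straight down at the start). It stays where left: drag 0.39 N m either way. The hidden weight adds or takes at most 0.27 to 0.36 N m, when the heavy side is level with the shaft.
- keeper_hinge (a point): Hinge pin of the steel keeper strap, at x = -90, y = -30 mm from the axle point, 132 mm above the table; fixed to the stand, axes as axle. The strap is 20 mm wide, 6 mm thick and reaches 91 mm from the pin; its last 20 mm is a 14 mm wide tab that overhangs the pillar. Shut, it lies level along +y over the shaft, its mid-plane at the pin's height.
- keeper_tab (a point): Point on the strap's upper face (the face that looks up when it is shut), 70 mm from the hinge pin, where to push; its z axis is the normal of that face, its y axis points along the strap away from the pin.
- keeper (a joint): Keeper strap angle (rad): 0 shut (level), grows as it opens, about 1.0 to 1.35 at the start, stop at 1.7. It stays where it is left (drag 0.06 N m); push it over by its upper face, from the -y side towards +y and down.
- spirit_level: Small spirit level, 24 x 226 x 41 mm, lying on the table; leave alone. Origin at the centre of its underside.
- tape_measure: Yellow tape measure, 35 x 89 x 63 mm; leave alone. Origin at the centre of its underside.
- hex_bolt: Steel bolt, 60 mm long; leave alone. Origin at the centre of its underside.
- screwdriver: Screwdriver, 175 mm long; leave alone. Origin at the centre of its underside.
- stand: Fixed grey bench stand; place and yaw vary. Origin under the disc's middle, on the table, axes as axle. Base plate 250 x 130 mm, 12 mm thick, 28 mm under the disc. Two bearing pillars at x = -90 and +90 mm, 22 mm thick in x, 72 mm wide in y, up to 130 mm high. The 16 mm shaft ends at x = -115 and +115 mm; the disc's hub has 18 mm radius, to x = -22 and +22 mm.

How it is judged:
On the way, in this order (a step that is already met when the one before it is completed fails the run):
1. the keeper strap is shut over the shaft (value of joint keeper below 0.12 rad), for 0.2 s.
2. the rotor is gripped with its heavy side at the bottom (slug_c0 is the hidden weight, 46 mm from the axis) (height (world z) of slug_c0 below 0.0668 m and contact force between the fingers and rotor above 2 N and velocity of joint rotor between -0.1 and 0.1 rad/s), for 0.3 s.
At the end, for the whole second after the job is handed in: The keeper is shut (under 0.12 rad), the heavy side is within 0.35 rad (20 degrees) of straight down, the rotor is at rest (under 0.1 rad/s) and the fingers still hold it with more than 2 N (all of step 2 and value of joint keeper below 0.12 rad); the arm keeps its last pose, push and grip.
It fails at once if the spirit level is disturbed (moved over 30 mm) (distance of spirit_level from where it was at the start of the episode above 0.03 m).
It fails at once if the tape measure is disturbed (moved over 30 mm) (distance of tape_measure from where it was at the start of the episode above 0.03 m).
It fails at once if the bolt is disturbed (moved over 30 mm) (distance of hex_bolt from where it was at the start of the episode above 0.03 m).
It fails at once if the screwdriver is disturbed (moved over 30 mm) (distance of screwdriver from where it was at the start of the episode above 0.03 m).
It also fails if it takes over 72 s, if anything falls off the work surface, if the arm or the gripper's body presses on something with over 40 N, if the wrist force passes 120 N, or if a joint passes its speed limit or range.

### The arm

A 6-joint arm with a two-finger parallel gripper is mounted at the origin on the work surface; the furniture and walls round the work are solid. World frame = base frame: x ahead of the robot, y to its left, z up, the work surface at z = 0. Lengths are in m, angles in rad, forces in N, time in s.
With the tool pointing down it reaches from about 0.35 to 0.85 m from the base axis. Payload 8.1 kg.
Tool frame: the origin (TCP) lies midway between the tips of the shut fingers; the grasp point (between the pads) lies 19 mm behind it; z points along the fingers, y is the line along which they close (so a half turn about z gives the same grasp; the last joint's range is limited). The gripper opens to 85 mm and grips with 20 to 120 N. Pads are 22 mm wide; open, the fingers measure 114 mm over their backs; the gripper's body (76 mm by 85 mm) begins 54 mm behind the grasp point. The pads swing forward as they close: fully open they stand 13 mm farther back than shut.
Start: joints at [1.056, 0.13, 1.488, -0, 1.523, -0.085], TCP at [0.25, 0.545, 0.231] pointing down, gripper open.
Joint ranges: [-2.96, 2.96], [-0.89, 2.26], [0.02, 2.5], [-1.34, 4.48], [0, 2.73], [-2.66, 2.66]. Speed limits (rad/s): [2.39, 2.39, 2.79, 3.14, 3.14, 3.14].

### API

Orientations are given as a unit quaternion [x, y, z, w].
In Python, from station import env, solver, imaging, ticket gives the robot as it stands. Calls block until the motion is done:
- env.move_ptp(position, orientation): joint-space move of the TCP to a pose.
- env.line_to(position, ori=None, vel=0.15, until_force=None): straight line of the TCP; ori=None keeps the orientation; vel is the mean speed in m/s. With until_force (N) it stops when the force on the tool has changed by that much, and returns True; else False.
- env.movej(angles): joint-space move.
- env.set_gripper(opening, grip_force=None): opening from 0.0 (shut) to 1.0 (fully open); grip_force is the grip in N (None keeps the last); returns when the fingers have stopped.
- env.wait(seconds).
- solver.ik(position, orientation): joint angles nearest the present ones, or None.
- imaging.capture(name): name is "side" or "top" or "wrist"; returns the picture (420x560x3 uint8, red, green, blue); there is no depth.
- imaging.camera_info(name): a dict with "fx", "fy", "cx", "cy" (pixels), "rvec" (rotation vector, rad) and "tvec" (3), from world to camera coordinates, as OpenCV has them. Camera axes: x right, y down, z forward; pixel columns grow to the right and rows downward; lengths in m; the calibration is good to about 2 mm. The wrist camera is an equidistant fisheye: a pixel r from the principal point sees the ray r / f radians off the axis. A picture is of the moment at which its call begins: read the wrist's pose just before it. camera_info takes no time and is no camera call; for the wrist camera it gives the pose at the moment of the call.
A pose or a line that the arm cannot do raises env.MotionError and nothing moves.
- ticket.close_job(): hands the job in; it is judged then, once.
Readings, each from a call of its own:
- env.get_t(): time.
- env.get_q(): joint angles.
- env.get_qvel(): joint speeds.
- env.get_joint_efforts(): joint torques, N m.
- env.get_ee_pos(): TCP position.
- env.get_eef_rot(): TCP orientation.
- env.get_force(): force on the tool from outside, world axes, zero at the start.
- env.get_wrist_torque(): the same for the moment, N m.
- env.get_finger_gap(): opening from 0.0 (shut) to 1.0 (fully open).
- env.get_grasp_force(): force on a finger pad.
Only numpy, scipy, OpenCV 4.12 (cv2) and the standard library are available. Lean on these libraries where they do the work, as an engineer would, in place of code of your own. Each camera call takes 0.05 s, during which the arm holds its last target. There are 200 camera calls.

## Working session

There is one attempt and no reset: what is moved stays moved. The work goes in short steps, each a Python script; the robot and the scene stay as the last script left them, time stands still between calls to the robot, and variables do not carry over. Pictures are saved under pics/ and viewed, at most 10 in all, crops included, and the job is handed in when it is done.

```bash
ls; mkdir -p pics; python3 - <<'E'
from station import env, imaging
import cv2,numpy as np
for n in ("side","top"):
    im=imaging.capture(n); cv2.imwrite(f"pics/{n}0.png",im[:,:,::-1])
    c=imaging.camera_info(n); print(n,c); R=cv2.Rodrigues(np.array(c['rvec'],float))[0]; print(-R.T@np.array(c['tvec']))
print(env.get_t())
E
```

```text
pics
side {'fx': 454.89617370712955, 'fy': 454.89617370712955, 'cx': 287.0013378114274, 'cy': 209.37837445020614, 'rvec': array([ 0.02483254,  2.60785321, -1.68038576]), 'tvec': array([0.50546284, 0.10758913, 1.29124609])}
[0.55950729 1.11292556 0.61865408]
top {'fx': 471.1198804556823, 'fy': 471.1198804556823, 'cx': 279.34533994382656, 'cy': 204.44615688876738, 'rvec': array([ 2.13454265, -2.10564013,  0.19429812]), 'tvec': array([-0.03378973,  0.51604644,  1.19844904])}
[ 0.28307335 -0.03522177  1.27371687]
0.1
```

View pics/side0.png

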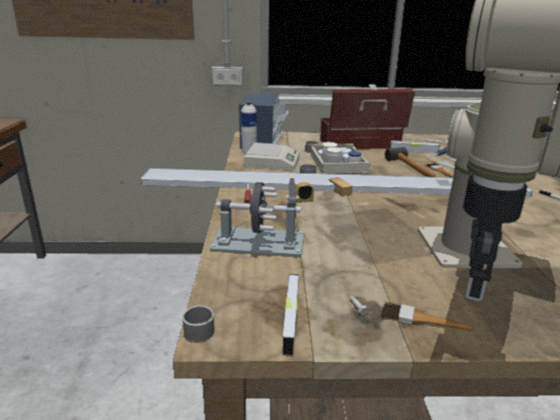

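View pics/top0.png

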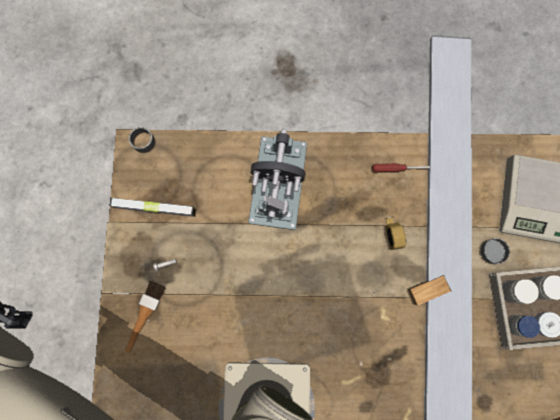

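The side view shows the stand at about (260,240), and the top view shows it at (278,182) with the pegs facing the robot. The level is at (150,207) in the top view and the bolt at (163,265). Next I'll zoom in on the stand.

```bash
python3 - <<'E'
import cv2,numpy as np
a=cv2.imread("pics/top0.png")[125:235,235:325]; b=cv2.imread("pics/side0.png")[170:260,205:315]
a=cv2.resize(a,None,fx=5,fy=5,interpolation=cv2.INTER_CUBIC)
b=cv2.resize(b,None,fx=3,fy=3,interpolation=cv2.INTER_CUBIC)
o=np.zeros((550,790,3),np.uint8); o[:,:450]=a; o[:270,455:785]=b
cv2.imwrite("pics/crop.png",o)
E
```

```text
(no output)
```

View pics/crop.png

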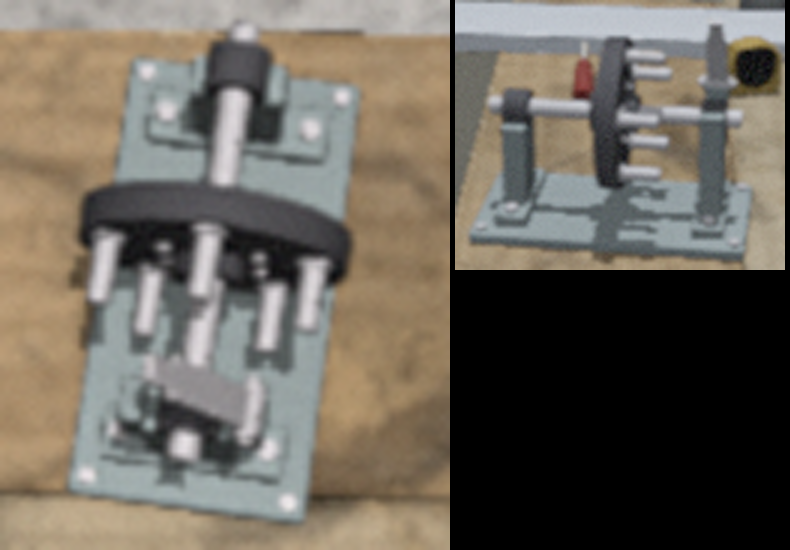

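The zoom shows the base plate corners clearly in the top view, at crop pixels (135,60), (358,85), (303,520) and (70,490). One peg is almost at the top. Both shaft ends are visible in both views.

```bash
cat > h.py <<'E'
import cv2,numpy as np
from station import env, solver, imaging, ticket
from scipy.spatial.transform import Rotation as Ro
def ray(n,px):
    c=imaging.camera_info(n); R=cv2.Rodrigues(np.array(c['rvec'],float))[0]
    d=R.T@np.array([(px[0]-c['cx'])/c['fx'],(px[1]-c['cy'])/c['fy'],1]); return -R.T@np.array(c['tvec']),d/np.linalg.norm(d)
def onz(n,px,z):
    o,d=ray(n,px); return o+d*(z-o[2])/d[2]
def tri(a,b):
    (o1,d1),(o2,d2)=ray("top",a),ray("side",b)
    s=np.linalg.lstsq(np.c_[d1,-d2],o2-o1,rcond=None)[0]; p,q=o1+s[0]*d1,o2+s[1]*d2
    return (p+q)/2,np.linalg.norm(p-q)
E
python3 - <<'E'
from h import *
T=lambda x,y:((x+.5)/5-.5+235,(y+.5)/5-.5+125)
S=lambda x,y:((x-455+.5)/3-.5+205,(y+.5)/3-.5+170)
C=np.array([onz("top",T(*p),.012) for p in [(135,60),(358,85),(303,520),(70,490)]]); print(C.round(4))
m=C.mean(0); ax=(C[0]+C[1]-C[2]-C[3])/2; lat=(C[0]+C[3]-C[1]-C[2])/2
print("centre",m,"len",np.linalg.norm(ax),np.linalg.norm(lat),"yaw",np.arctan2(ax[1],ax[0]),np.arctan2(-lat[0],lat[1]))
n,en=tri(T(183,447),S(742,118)); f,ef=tri(T(243,30),S(491,103)); d=f-n
print("shaft",n,en,f,ef,"mid",(n+f)/2,"yaw",np.arctan2(d[1],d[0]))
# peg tips, tops
yaw=np.arctan2(d[1],d[0])
t,e=tri(T(200,293),S(664,55)); print("peg",t,e)
E
```

```text
[[ 0.7164  0.026   0.012 ]
 [ 0.7033 -0.0991  0.012 ]
 [ 0.4576 -0.0702  0.012 ]
 [ 0.4723  0.056   0.012 ]]
centre [ 0.58743004 -0.02182963  0.012     ] len 0.2466708174226581 0.1264195165253429 yaw -0.11971533673714445 -0.10995583261949009
shaft [ 0.47592327 -0.00665419  0.11309248] 0.007369844753682924 [ 0.69968783 -0.03445942  0.11247494] 0.001577905896004996 mid [ 0.58780555 -0.02055681  0.11278371] yaw -0.12362743017855742
peg [ 0.54429202 -0.01533167  0.16945641] 0.0020678332449359624
```

```bash
cat >> h.py <<'E'
YAW=-0.119; O=np.array([0.5876,-0.0213,0.110])
RS=Ro.from_euler('z',YAW)
def W(x,y,z): return O+RS.apply([x,y,z])      # axle frame -> world
def L(p): return RS.inv().apply(np.array(p)-O)
def Fl(): return RS.inv().apply(env.get_force())
DOWN=Ro.from_matrix(np.array([[1,0,0],[0,-1,0],[0,0,-1.]]))
Q=(RS*DOWN).as_quat()
if (RS*DOWN).inv().__mul__(Ro.from_quat(env.get_eef_rot())).magnitude()>np.pi/2: Q=(RS*DOWN*Ro.from_euler('z',np.pi)).as_quat()
E
python3 - <<'E'
from h import *
print("Q",Q,"start",env.get_eef_rot(), solver.ik(W(-.09,-.11,.13),Q), solver.ik(W(-.03,0,.036),Q))
env.set_gripper(0.0)
p=env.get_ee_pos(); env.line_to([p[0]+.1,p[1],.33],vel=.3)
env.move_ptp(W(-.09,-.11,.18),Q)
env.line_to(W(-.09,-.10,.077),vel=.2); env.wait(.3); f0=Fl(); print("f0",f0,env.get_t())
hit=env.line_to(W(-.09,.03,.077),vel=.06,until_force=2.5)
print(hit,L(env.get_ee_pos()),Fl()-f0,env.get_t())
cv2.imwrite("pics/k1.png",cv2.resize(imaging.capture("side")[130:270,170:350],None,fx=3,fy=3)[:,:,::-1])
E
```

```text
Q [-0.0594649 -0.9982304  0.         0.       ] start [ 2.13279093e-01  9.76990952e-01 -8.04049950e-04 -2.49212198e-04] [-3.44779914e-01 -1.47216125e-01  1.74844009e+00 -4.44089210e-16
  1.54036869e+00 -1.79657624e+00] [-1.23659248e-01  7.39426429e-02  1.70644307e+00 -4.44089210e-16
  1.36120694e+00 -1.57545557e+00]
f0 [-0.6727877  -0.01631622  0.05587874] 4.8667
False [-0.08995663  0.02986335  0.07702824] [0.70523686 0.10517142 0.71244571] 7.1833
```

View pics/k1.png

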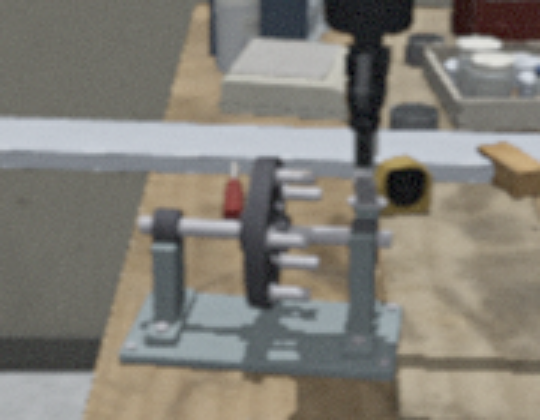

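The fingertip stands on the half-shut strap at about (365,180). The drag stayed below the force threshold, so it moved on without stopping. Now I'll push straight down.

```bash
python3 - <<'E'
from h import *
f0=Fl()
hit=env.line_to(W(-.09,.03,.016),vel=.06,until_force=12)
print(hit,L(env.get_ee_pos()),Fl()-f0,env.get_t())
env.wait(.4); print(L(env.get_ee_pos()),Fl()-f0)
cv2.imwrite("pics/k2.png",cv2.resize(imaging.capture("side")[130:270,170:350],None,fx=3,fy=3)[:,:,::-1])
E
```

```text
True [-0.09038427  0.03006467  0.02470071] [-5.68556292 -0.11751209 10.67409617] 8.0583
[-0.09031885  0.03005284  0.02467947] [-5.62676978 -0.32574347 12.99910432]
```

View pics/k2.png

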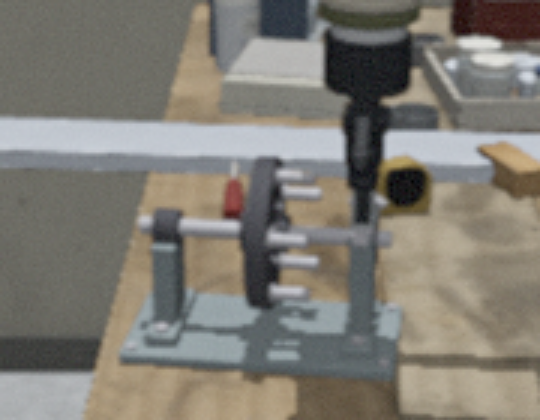

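Stopping at z = 24.7 mm means the strap is shut. Next I'll pinch the top peg and sweep it while reading the tangential force.

```bash
cat >> h.py <<'E'
def tcp(th,dz=0,x=-.030): return W(x,-.055*np.sin(th),.055*np.cos(th)-.017+dz)
def sweep(ths,f0,m0,log,vel=.06):
    for a,b in zip(ths[:-1],ths[1:]):
        env.line_to(tcp(b),vel=vel)
        F=Fl()-f0; M=RS.inv().apply(env.get_wrist_torque())-m0
        t=np.array([0,-np.cos(b),-np.sin(b)])
        log.append([np.sign(b-a),b,-F@t*.055,*F,M[0],env.get_grasp_force()])
E
python3 - <<'E'
from h import *
env.line_to(W(-.09,.03,.10),vel=.25)
env.set_gripper(.4,40)
env.line_to(tcp(0,.06),ori=Q,vel=.25); env.wait(.2)
f0=Fl(); m0=RS.inv().apply(env.get_wrist_torque())
h=env.line_to(tcp(0),vel=.12,until_force=8); print(h)
env.set_gripper(0,40); print("gap",env.get_finger_gap(),env.get_grasp_force(),Fl()-f0,env.get_t())
log=[]
sweep(np.r_[np.arange(0,.71,.1),np.arange(.6,-.71,-.1),np.arange(-.6,.01,.1)],f0,m0,log)
log=np.array(log); np.savetxt("log.txt",log); np.savetxt("base.txt",np.r_[f0,m0])
np.set_printoptions(suppress=True,precision=2); print(log); print(env.get_t())
E
```

```text
False
gap 0.12101971360254302 39.136181473731995 [-1.37513102 -1.05382732  5.59490493] 10.9917
[[  1.     0.1    0.08  -1.34   0.83   5.53   0.55  39.25]
 [  1.     0.2    0.14   1.54   1.68   4.95   0.47  41.01]
 [  1.     0.3    0.14   3.1    1.5    3.6    0.46  41.1 ]
 [  1.     0.4    0.1    5.62   1.38   1.51   0.61  41.04]
 [  1.     0.5    0.07   5.46   0.48   1.95   0.33  40.86]
 [  1.     0.6    0.07   6.9    1.25   0.56   0.49  40.78]
 [  1.     0.7    0.03   6.79   0.58   0.13   0.29  40.59]
 [ -1.     0.6   -0.35   9.88  -4.79  -4.16  -0.84  40.16]
 [ -1.     0.5   -0.57   8.04  -9.82  -3.47  -1.62  39.96]
 [ -1.     0.4   -0.72   6.77 -13.81  -1.11  -2.3   39.91]
 [ -1.     0.3   -0.84   3.83 -17.28   4.42  -2.85  40.02]
 [ -1.     0.2   -0.97  -0.51 -20.23  10.77  -3.31  40.22]
 [ -1.     0.1   -0.98  -1.74 -19.21  13.6   -3.27  41.13]
 [ -1.     0.    -1.01  -1.63 -18.39  14.77  -3.06  41.56]
 [ -1.    -0.1   -0.84   0.03 -14.1   12.99  -2.46  42.15]
 [ -1.    -0.2   -0.88  -0.81 -13.39  14.89  -2.56  42.57]
 [ -1.    -0.3   -0.77   0.75 -10.91  12.26  -2.01  43.04]
 [ -1.    -0.4   -0.71   2.81 -10.08   9.41  -1.64  43.53]
 [ -1.    -0.5   -0.69   1.73  -9.36   9.2   -1.69  43.87]
 [ -1.    -0.6   -0.65   3.7   -8.64   8.26  -1.43  44.4 ]
 [ -1.    -0.7   -0.6    2.88  -7.91   7.57  -1.49  44.76]
 [  1.    -0.6   -0.31   6.64  -5.8    1.67  -0.57  44.19]
 [  1.    -0.5   -0.06   8.04  -1.84  -1.08  -0.02  43.52]
 [  1.    -0.4    0.02   8.53   1.05   1.36   0.32  43.12]
 [  1.    -0.3    0.08   8.14   1.81   1.21   0.49  42.83]
 [  1.    -0.2    0.12   6.91   2.67   2.25   0.77  42.58]
 [  1.    -0.1    0.1    4.34   2.4    6.12   0.73  42.32]
 [  1.    -0.     0.16   3.9    2.94   9.22   0.81  42.12]]
17.9917
```

The average of the two directions shows gravity driving the rotor in the positive direction, so the heavy side is roughly at the −y side and needs about +1.5 rad of turn. I'll turn it that way with the next peg. Then I'll measure again with the fingers loose around the peg, so pad friction doesn't add in.

```bash
cat >> h.py <<'E'
G=.003
def loose(ths,f0,log,tot0,vel=.06):
    """push the peg with fingers slightly open; tot0 = rotor turn so far minus peg angle"""
    for a,b in zip(ths[:-1],ths[1:]):
        env.line_to(tcp(b),vel=vel); F=Fl()-f0; s=np.sign(b-a)
        y=L(env.get_ee_pos())[1]+s*G; th=-np.arcsin(np.clip(y/.055,-1,1))
        log.append([s,th+tot0,-(y+s*.006)*F[2]+.055*np.cos(th)*F[1],*F])
E
python3 - <<'E'
from h import *
np.set_printoptions(suppress=True,precision=3)
f0=np.loadtxt("base.txt")[:3]
for a in (.25,.5,.7): env.line_to(tcp(a),vel=.12)
env.set_gripper(.4); env.line_to(tcp(.7,.05),vel=.25)
p=.7-2*np.pi/5
env.line_to(tcp(p,.06),vel=.25); h=env.line_to(tcp(p),vel=.15,until_force=10); print(h,env.get_t())
env.set_gripper(0,40); print("gap",env.get_finger_gap(),Fl()-f0)
for a in (-.3,0,.25,.5): env.line_to(tcp(a),vel=.1)
env.set_gripper(.2); print(env.get_finger_gap(),Fl()-f0,env.get_t())
log=[]; loose(np.r_[np.arange(.5,-.51,-.1),np.arange(-.4,.51,.1)],f0,log,2*np.pi/5)
log=np.array(log); np.savetxt("log2.txt",log); print(log,env.get_t())
E
```

```text
False 20.45
gap 0.12120898988208238 [ 0.264 -5.353  2.881]
0.19918857110785626 [-0.277  0.534 -1.254] 22.2
[[-1.     1.718 -0.204 -1.413 -3.211 -1.502]
 [-1.     1.626 -0.275 -2.292 -5.524  0.312]
 [-1.     1.531 -0.296 -2.422 -7.148  3.935]
 [-1.     1.432 -0.324 -1.834 -7.045  3.702]
 [-1.     1.332 -0.371 -1.189 -7.544  4.206]
 [-1.     1.231 -0.422  0.562 -8.043  4.426]
 [-1.     1.131 -0.382  0.584 -6.926  4.106]
 [-1.     1.033 -0.388  1.032 -6.806  3.737]
 [-1.     0.934 -0.431  2.427 -7.775  2.191]
 [-1.     0.838 -0.388  1.483 -6.602  3.431]
 [ 1.     0.794  0.041  0.081  0.309 -0.832]
 [ 1.     0.9    0.029 -0.001 -0.238 -1.644]
 [ 1.     1.003 -0.015  0.457 -0.568 -0.796]
 [ 1.     1.105  0.036  0.057  0.308 -1.331]
 [ 1.     1.205  0.126  1.405  2.194 -0.613]
 [ 1.     1.304  0.055  0.513  0.979 -0.493]
 [ 1.     1.404  0.059  0.945  1.1   -0.345]
 [ 1.     1.502  0.09   1.06   1.708 -0.121]
 [ 1.     1.599  0.098  2.213  1.875  0.108]
 [ 1.     1.695  0.132  2.093  2.662 -0.021]] 27.2
```

```bash
python3 - <<'E'
from h import *
from scipy.optimize import least_squares
np.set_printoptions(suppress=True,precision=3)
f0=np.loadtxt("base.txt")[:3]
env.set_gripper(0,40); print(env.get_finger_gap())
env.line_to(tcp(.7),vel=.1)
env.set_gripper(.4); env.line_to(tcp(.7,.05),vel=.25)
p=.7-2*np.pi/5
env.line_to(tcp(p,.06),vel=.25); h=env.line_to(tcp(p),vel=.15,until_force=10); print(h,env.get_t())
env.set_gripper(0,40); print("gap",env.get_finger_gap(),Fl()-f0)
for a in (-.3,0,.2): env.line_to(tcp(a),vel=.1)
env.set_gripper(.2); print(env.get_finger_gap(),Fl()-f0,env.get_t())
log=[]; loose(np.r_[np.arange(.2,-.71,-.1),np.arange(-.6,.21,.1)],f0,log,4*np.pi/5)
log=np.array(log); np.savetxt("log3.txt",log); print(log,env.get_t())
a=np.r_[np.loadtxt("log2.txt")[1:],log[1:]]
fit=lambda v:v[0]*a[:,0]-v[1]*np.sin(v[2]-a[:,1])-a[:,2]
r=least_squares(fit,[.3,.3,2.1],loss='soft_l1',f_scale=.05); print("D,W,zero",r.x)
for D in (.39,.25):
  r=least_squares(lambda v:fit([D,v[0],v[1]]),[.3,2.1],loss='soft_l1',f_scale=.05); print(D,r.x)
E
```

```text
0.1264182842635509
False 29.3417
gap 0.12084366231637249 [-0.187  1.783  5.652]
0.1995686604068344 [ 0.749 -0.096 -1.185] 30.7833
[[-1.     2.663 -0.034 -0.078 -0.304 -1.205]
 [-1.     2.562  0.002  0.331  0.157 -0.757]
 [-1.     2.462 -0.005  0.534  0.03  -2.136]
 [-1.     2.363 -0.018  0.46  -0.404 -1.638]
 [-1.     2.265  0.085  0.55   1.46  -1.017]
 [-1.     2.167 -0.015  0.168 -0.636 -1.432]
 [-1.     2.072 -0.039 -0.181 -1.08  -0.853]
 [-1.     1.977 -0.053  2.29  -1.32  -0.414]
 [-1.     1.883 -0.057  1.821 -2.568 -2.149]
 [ 1.     1.846  0.046  0.267  0.557 -0.541]
 [ 1.     1.936  0.201  0.275  4.623  0.331]
 [ 1.     2.027  0.255 -1.886  6.934  2.598]
 [ 1.     2.122  0.346 -1.326  8.846  3.845]
 [ 1.     2.222  0.399 -1.639 10.122  6.144]
 [ 1.     2.325  0.422 -0.916  9.028  4.07 ]
 [ 1.     2.429  0.44   0.075  9.016  5.066]
 [ 1.     2.531  0.428  0.809  8.08   3.256]
 [ 1.     2.632  0.475  0.723  8.662  4.753]] 35.2833
D,W,zero [0.198 0.325 1.731]
0.39 [0.294 2.03 ]
0.25 [0.31  1.731]
```

```bash
python3 - <<'E'
from h import *
from scipy.optimize import least_squares
np.set_printoptions(suppress=True,precision=3)
f0=np.loadtxt("base.txt")[:3]
env.set_gripper(0,40)
for a in (-.1,-.35,-.557): env.line_to(tcp(a),vel=.1)
env.set_gripper(.4); env.line_to(tcp(-.557,.06),vel=.25)
p=.7
env.line_to(tcp(p,.05),vel=.25); h=env.line_to(tcp(p),vel=.15,until_force=10); print(h,env.get_t())
env.set_gripper(0,40); print("gap",env.get_finger_gap(),Fl()-f0)
env.line_to(tcp(.9),vel=.1)
env.set_gripper(.2); print(env.get_finger_gap(),Fl()-f0,env.get_t())
log=[]; loose(np.r_[np.arange(.9,-.01,-.1),np.arange(.1,.91,.1)],f0,log,2*np.pi/5)
log=np.array(log); np.savetxt("log4.txt",log); print(log,env.get_t())
A,B,C=np.loadtxt("log2.txt"),np.loadtxt("log3.txt"),log
a=np.r_[A[2:10],A[12:],B[2:9],B[12:],C[2:9],C[11:]]
r=least_squares(lambda v:v[0]*a[:,0]-v[1]*np.sin(v[2]-a[:,1])-a[:,2],[.3,.3,2.],loss='soft_l1',f_scale=.05); print("D,W,zero",r.x)
E
```

```text
False 38.0167
gap 0.12385864882315324 [-1.037  0.065  4.86 ]
0.20194954603242285 [-0.006  0.133 -0.717] 38.85
[[ -1.      2.135  -0.044  -0.279  -0.613  -0.463]
 [ -1.      2.046  -0.079  -0.611  -4.839   2.408]
 [ -1.      1.956  -0.102  -1.946  -7.734   5.395]
 [ -1.      1.863  -0.292  -1.096 -10.302   4.647]
 [ -1.      1.761  -0.332   0.633 -10.906   5.947]
 [ -1.      1.652  -0.394  -0.223 -10.478   5.064]
 [ -1.      1.542  -0.396   1.297  -9.544   5.027]
 [ -1.      1.436  -0.342   1.741  -7.681   4.646]
 [ -1.      1.332  -0.399   0.954  -7.898   3.384]
 [  1.      1.3    -0.014   0.459  -0.394  -2.14 ]
 [  1.      1.397   0.084  -0.221   1.542   0.119]
 [  1.      1.498   0.133   0.833   2.457   0.251]
 [  1.      1.597   0.144   2.036   2.75    0.086]
 [  1.      1.695   0.089   2.347   1.929  -0.422]
 [  1.      1.791   0.166   3.437   3.508  -0.004]
 [  1.      1.885   0.21    4.359   4.73   -0.006]
 [  1.      1.976   0.145   2.794   4.355  -1.173]
 [  1.      2.063   0.164   2.338   5.315  -1.138]] 43.35
D,W,zero [0.199 0.346 1.787]
```

Readings taken with the peg near the top are the least biased. They put the balance point at about 1.78 rad of turn, the full fit gives 1.79, and the fitted weight torque is plausible. I'll turn to 1.80 rad and hold there.

```bash
python3 - <<'E'
from h import *
env.set_gripper(0,50); th=1.795-2*np.pi/5
for a in (.75,.62,th): env.line_to(tcp(a),vel=.06)
env.wait(.6)
print(th,env.get_finger_gap(),env.get_grasp_force(),L(env.get_ee_pos()),tcp(th)-env.get_ee_pos(),env.get_t())
a=cv2.resize(imaging.capture("side")[150:260,190:330],None,fx=4,fy=4)
b=cv2.resize(imaging.capture("top")[125:235,255-45:255+75],None,fx=2,fy=2)
o=np.zeros((440,800,3),np.uint8); o[:,:560]=a; o[:220,560:]=b
cv2.imwrite("pics/end.png",o[:,:,::-1])
E
```

```text
0.5383629385640827 0.12159938206453837 49.21135425567627 [-0.03017337 -0.02890997  0.02890516] [0.00025641 0.00068415 0.00131504] 44.975
```

View pics/end.png

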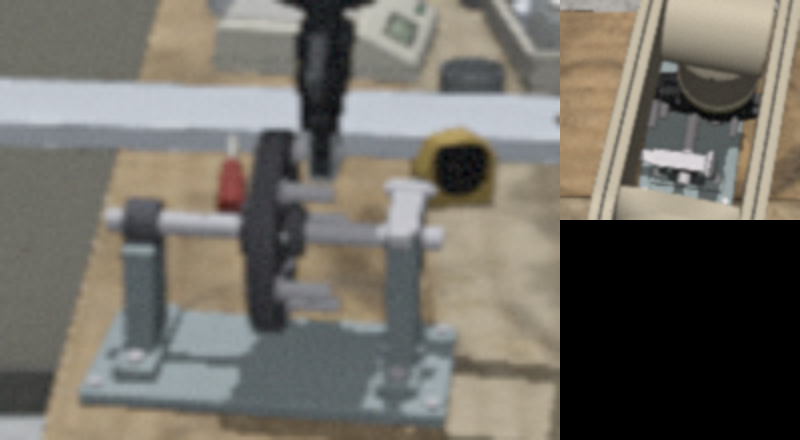

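The strap lies shut over the shaft at (405,190) in the side crop, and the gripper holds a peg at (325,165). Handing in the job.

```bash
python3 -c "
from station import ticket
print(ticket.close_job())"
```

```text
the job is handed in; nothing more can be done
None
```

I shut the keeper strap, turned the rotor about 1.8 rad to put the heavy side at the bottom by force readings (estimated within about 0.15 rad), and handed the job in at about 45 s with the gripper still holding a peg at about 49 N; the hand-in gave no verdict.

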